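Put the wheel-nut sockets back in their colour-matched docks

ROBOT

A 6-joint arm with a two-finger parallel gripper is mounted at the origin on the work surface. World frame = base frame: x ahead of the robot, y to its left, z up, the work surface at z = 0. Lengths are in m, angles in rad, forces in N, time in s.
With the tool pointing down it reaches from about 0.4 to 0.925 m from the base axis. Payload 3.4 kg.
Tool frame: the origin (TCP) lies at the very end of the fingers, on their centre line; the grasp point (between the pads) lies 19 mm behind it; z points along the fingers, y is the line along which they close (so a half turn about z gives the same grasp; the last joint's range is limited). The gripper opens to 85 mm and grips with 20 to 120 N. Pads are 22 mm wide; open, the fingers measure 114 mm over their backs; the gripper's body (76 mm by 85 mm) begins 54 mm behind the grasp point. The pads swing forward as they close: fully open they stand 13 mm farther back than shut.
Start: joints at [-1.345, 0.307, 1.506, -0, 1.328, -0.073], TCP at [0.169, -0.55, 0.231] pointing down, gripper open.
Joint ranges: [-3.12, 3.12], [-1.05, 2.28], [0.14, 2.33], [-1.42, 4.57], [0.1, 2.73], [-2.68, 2.68]. Speed limits (rad/s): [2.57, 2.57, 3.14, 3.14, 3.14, 3.14].

INTERFACE

Orientations are given as a unit quaternion [x, y, z, w].
In Python, from bench import observe, camera, sign_off gives the robot as it stands.
- The arm moves only by the shell command python3 -m crank 'ROWS' [FORCE]. ROWS is JSON, a list of rows, each a list of 7 numbers: the shift along the tool's x, y, z in units of 50 mm (1.0 is 50 mm), then the turn, a rotation vector about the tool's x, y, z in units of 8 degrees (1.0 is 8 degrees), then the finger opening in mm, from 0 to 85.4. In form: [[x, y, z, rx, ry, rz, gripper], ...]. A call has 1 to 12 rows; each row is the pose to reach, as a shift and turn from the pose commanded when the call began, along the tool's axes at that moment; what a row does not reach only later rows make up. A row lasts 1/10 s, in which the tool goes at most 50 mm and 8.59 degrees, less where a joint would pass 70% of its speed; a pose out of reach is approached as far as the arm can. A call with a gripper value outside its range is refused whole. The fingers move at their own pace and stop on an object; FORCE is the grip in N (left out, the last holds). Time passes only in rows, so rows that repeat a pose let the fingers close. It gives the time, the measured TCP pose, the force, the opening and the grip force at its end, in the units of the state.
- observe(): the state, without advancing time (a new reading comes with each control period).
- camera(name): name is "scene" or "top" or "wrist"; returns a dict with "color" (420x560x3 uint8, blue, green, red), "fx", "fy", "cx", "cy" (pixels), "camera_from_world" (4x4, takes a point from world to camera coordinates). Camera axes: x right, y down, z forward; pixel columns grow to the right and rows downward; lengths in m; the calibration is good to about 2 mm. A picture is of the moment at which its call begins. There is no depth.
- sign_off(): hands the job in; it is judged then, once.
The state is a dict: "time": time; "joint_pos": joint angles; "joint_velocities": joint speeds; "tau": joint torques, N m; "eef_pos": TCP position; "ee_rot": TCP orientation; "force": force on the tool from outside, world axes, zero at the start; "ft_torque": the same for the moment, N m; "opening": finger opening in m; "grasp_force": force on a finger pad.
Only numpy, scipy, OpenCV 4.12 (cv2) and the standard library are available. Lean on these libraries where they do the work, as an engineer would, in place of code of your own. Each camera call takes 0.05 s, during which the arm holds its last target. There are 200 camera calls.

TASK

Put the four wheel-nut sockets with coloured sleeves away: stand each one upright inside the dock of its own colour, without tipping any of them over on the way. Leave the plain black socket and the plain bare-metal socket standing where they are.

Things in the scene. Friction and masses are not known exactly. Their poses are not given: they have to be found in the camera images.
- socket_blue: Wheel-nut socket with a blue plastic sleeve: upright round cylinder, 30 mm diameter, 85 mm tall, loose, about 0.24 kg; a dark steel band at its foot and a dark square drive hole in its top, the top's outer ring is blue. Origin: centre of its underside; z along its axis, up. At the start it stands on the bench.
- socket_yellow: Wheel-nut socket with a yellow plastic sleeve: upright round cylinder, 30 mm diameter, 85 mm tall, loose, about 0.24 kg; a dark steel band at its foot and a dark square drive hole in its top, the top's outer ring is yellow. Origin: centre of its underside; z along its axis, up. At the start it stands on the bench.
- socket_red: Wheel-nut socket with a red plastic sleeve: upright round cylinder, 30 mm diameter, 85 mm tall, loose, about 0.24 kg; a dark steel band at its foot and a dark square drive hole in its top, the top's outer ring is red. Origin: centre of its underside; z along its axis, up. At the start it stands on the bench.
- socket_green: Wheel-nut socket with a green plastic sleeve: upright round cylinder, 30 mm diameter, 85 mm tall, loose, about 0.24 kg; a dark steel band at its foot and a dark square drive hole in its top, the top's outer ring is green. Origin: centre of its underside; z along its axis, up. At the start it stands on the bench.
- dock_blue: The blue dock: a round open cup fixed to the bench, blue wall with a black floor, outer diameter 70 mm, wall 6 mm thick (inner diameter 58 mm), rim 14 mm above the bench, inner floor 5 mm above the bench. Origin: centre of its underside, at bench height; z up.
- dock_yellow: The yellow dock: a round open cup fixed to the bench, yellow wall with a black floor, outer diameter 70 mm, wall 6 mm thick (inner diameter 58 mm), rim 14 mm above the bench, inner floor 5 mm above the bench. Origin: centre of its underside, at bench height; z up.
- dock_red: The red dock: a round open cup fixed to the bench, red wall with a black floor, outer diameter 70 mm, wall 6 mm thick (inner diameter 58 mm), rim 14 mm above the bench, inner floor 5 mm above the bench. Origin: centre of its underside, at bench height; z up.
- dock_green: The green dock: a round open cup fixed to the bench, green wall with a black floor, outer diameter 70 mm, wall 6 mm thick (inner diameter 58 mm), rim 14 mm above the bench, inner floor 5 mm above the bench. Origin: centre of its underside, at bench height; z up.
- socket_black: Bystander: plain black socket without a coloured sleeve, upright cylinder 36 mm diameter, 55 mm tall, loose. Origin: centre of its underside.
- socket_chrome: Bystander: plain bare-metal socket, upright cylinder 28 mm diameter, 65 mm tall, loose. Origin: centre of its underside.
Not all that is in view belongs to the job. Several things look just like the socket_red: the one meant starts farthest from the robot's base.

How it is judged:
By the outcome, as a careful person would: the job done as asked, in the order asked, and still so for the second after the job is handed in, with the robot touching nothing.
It also fails if it takes over 102 s, if anything falls off the work surface, if the arm or the gripper's body presses on something with over 40 N, if the wrist force passes 120 N, or if a joint passes its speed limit or range.

## Working session

There is one attempt and no reset: what is moved stays moved. The work goes in short steps, Python scripts to look and compute and a shell command to move; the robot and the scene stay as the last step left them, time stands still between calls to the robot, and variables do not carry over. Pictures are saved under pics/ and viewed, at most 14 in all, crops included, and the job is handed in when it is done.

```bash
mkdir -p pics; ls; python3 - <<'E'
from bench import observe,camera
import cv2,numpy as np
for n in("top","scene"):
    c=camera(n);cv2.imwrite(f"pics/{n}0.png",c["color"]);print(n,c["fx"],c["cx"],c["cy"],np.round(np.linalg.inv(c["camera_from_world"]),3).tolist())
s=observe();print(s["time"],s["eef_pos"],s["ee_rot"])
E
```

```text
pics
top 527.4132599101896 274.4917891639925 202.89801588845106 [[0.028, -0.999, 0.023, 0.443], [-1.0, -0.028, 0.005, 0.0], [-0.005, -0.023, -1.0, 1.187], [0.0, 0.0, 0.0, 1.0]]
scene 444.7204084247735 274.22005408782167 209.26301304417183 [[0.018, 0.539, -0.842, 1.415], [1.0, -0.019, 0.01, 0.007], [-0.011, -0.842, -0.539, 0.626], [0.0, 0.0, 0.0, 1.0]]
0.1 [ 0.16911344 -0.54892587  0.23045328] [ 9.88860309e-01  1.48843526e-01 -7.70290289e-05 -9.42021695e-04]
```

View pics/top0.png

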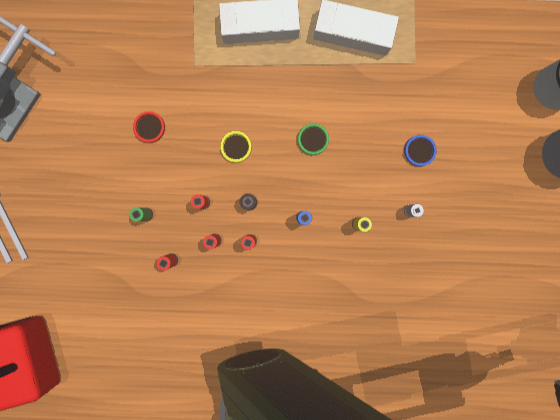

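View pics/scene0.png

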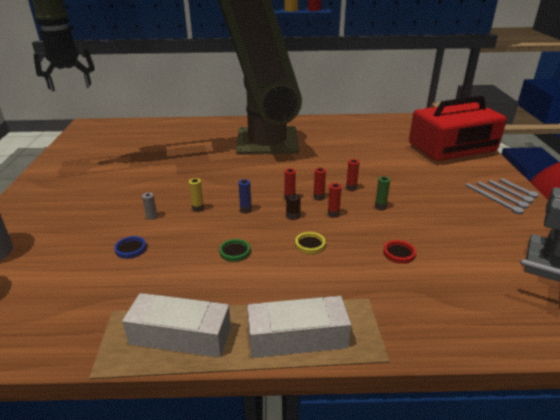

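The top view shows docks red (149,127), yellow (236,147), green (313,139) and blue (420,151). The sockets are green (137,215), blue (305,218), yellow (364,225), black (248,202) and chrome (417,211). There are four red candidates, at (199,202), (210,242), (248,242) and (164,263). I'll measure which is farthest from the base.

```bash
cat > h.py <<'E'
import cv2,numpy as np
from bench import observe,camera
from scipy.spatial.transform import Rotation as R
HUE={"red":[(0,8),(172,180)],"yellow":[(22,35)],"green":[(50,85)],"blue":[(105,125)]}
def mask(img,col):
    h=cv2.cvtColor(img,cv2.COLOR_BGR2HSV);m=np.zeros(h.shape[:2],np.uint8)
    for a,b in HUE[col]: m|=cv2.inRange(h,(a,130 if col!="green" else 90,50),(b,255,255))
    return m
def ray(c,u,v):
    T=np.linalg.inv(c["camera_from_world"]);d=T[:3,:3]@np.array([(u-c["cx"])/c["fx"],(v-c["cy"])/c["fy"],1])
    return T[:3,3],d/np.linalg.norm(d)
def onz(c,u,v,z):
    o,d=ray(c,u,v);return o+d*(z-o[2])/d[2]
def tri(r1,r2):
    A=np.zeros((3,3));b=np.zeros(3)
    for o,d in(r1,r2):
        P=np.eye(3)-np.outer(d,d);A+=P;b+=P@o
    p=np.linalg.solve(A,b);return p,max(np.linalg.norm(np.cross(p-o,d)) for o,d in(r1,r2))
def proj(c,p):
    q=c["camera_from_world"]@np.append(p,1);return c["fx"]*q[0]/q[2]+c["cx"],c["fy"]*q[1]/q[2]+c["cy"]
E
cat > m.py <<'E'
from h import *
top=camera("top");sc=camera("scene")
def blobs(c,col,lo,hi):
    n,l,s,_=cv2.connectedComponentsWithStats(mask(c["color"],col))
    return [(l==i,s[i]) for i in range(1,n) if lo<s[i][4]<hi]
for col in HUE:
    T=[];
    for m,s in blobs(top,col,40,1500):
        cs,_=cv2.findContours(m.astype(np.uint8),0,2)
        big=s[2]>24
        if big: u,v=cv2.fitEllipse(cs[0])[0]
        else:
            g=cv2.cvtColor(top["color"],6);x0,y0,w,h=s[:4]
            cc,hi=cv2.findContours(m.astype(np.uint8),cv2.RETR_CCOMP,2)
            ins=[k for k,q in zip(cc,hi[0]) if q[3]>=0]
            if ins: k=max(ins,key=len);u,v=k.reshape(-1,2).mean(0)
            else: u,v=x0+w/2-.5,y0+h/2-.5
        T.append((big,u,v,s[:5].tolist()))
    S=[]
    for m,s in blobs(sc,col,60,1500):
        dock=s[2]>s[3]
        if dock:
            cs,_=cv2.findContours(m.astype(np.uint8),0,2);u,v=cv2.fitEllipse(cs[0])[0]
        else: 
            rows=np.where(m)[0];u=np.where(m)[1].mean();v=s[1]+.29*s[2]-.5  # top ellipse centre
        S.append((dock,u,v))
    for b,u,v,s in T:
        best=min(((tri(ray(top,u,v),ray(sc,a,e)),a,e) for d,a,e in S if d==b),key=lambda q:q[0][1],default=None)
        f=onz(top,u,v,.014 if b else .085)
        print(col,"dock" if b else "socket",(round(u),round(v)),s,"plane",np.round(f[:2],4),"r",round(np.hypot(*f[:2]),3),"| tri",best and (np.round(best[0][0],3),round(best[0][1],4),round(best[1]),round(best[2])))
c=top["color"][180:285,125:275];cv2.imwrite("pics/reds.png",cv2.resize(c,None,fx=5,fy=5,interpolation=2))
E
python3 m.py
```

```text
red dock (148, 127) [133, 111, 32, 32, 359] plane [0.633 0.293] r 0.698 | tri (array([0.634, 0.294, 0.009]), np.float64(0.0002), 399, 251)
red socket (198, 202) [191, 194, 18, 15, 154] plane [0.4666 0.1671] r 0.496 | tri (array([0.467, 0.167, 0.082]), np.float64(0.0008), 334, 187)
red socket (210, 242) [203, 234, 17, 16, 149] plane [0.383  0.1397] r 0.408 | tri (array([0.383, 0.139, 0.081]), np.float64(0.0012), 319, 171)
red socket (246, 243) [241, 235, 15, 15, 122] plane [0.3839 0.0631] r 0.389 | tri (array([0.384, 0.061, 0.084]), np.float64(0.0017), 289, 171)
red socket (164, 262) [156, 254, 20, 17, 179] plane [0.3377 0.2328] r 0.41 | tri (array([0.338, 0.232, 0.086]), np.float64(0.0002), 352, 161)
yellow dock (235, 146) [220, 131, 32, 32, 331] plane [0.5939 0.0973] r 0.602 | tri (array([0.594, 0.097, 0.011]), np.float64(0.0001), 310, 242)
yellow socket (363, 225) [353, 217, 19, 15, 149] plane [ 0.4273 -0.1798] r 0.464 | tri (array([ 0.427, -0.181,  0.08 ]), np.float64(0.0005), 195, 182)
green dock (313, 139) [298, 124, 31, 31, 233] plane [ 0.6155 -0.0748] r 0.62 | tri (array([ 0.616, -0.075,  0.01 ]), np.float64(0.0001), 234, 249)
green socket (137, 214) [130, 208, 14, 13, 83] plane [0.4373 0.2925] r 0.526 | tri (array([0.437, 0.293, 0.081]), np.float64(0.0009), 382, 180)
blue dock (420, 150) [406, 136, 30, 30, 182] plane [ 0.5967 -0.3145] r 0.675 | tri (array([ 0.597, -0.316,  0.01 ]), np.float64(0.0005), 129, 246)
blue socket (305, 217) [298, 212, 14, 13, 64] plane [ 0.4407 -0.0575] r 0.444 | tri (array([0.592, 0.196, 0.462]), np.float64(0.2778), 549, 61)
```

View pics/reds.png

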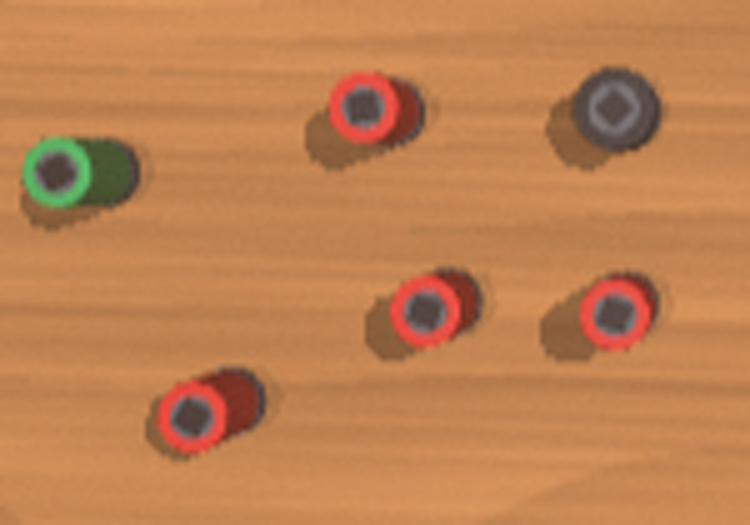

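The four reds and their distances from the base axis:

| Pixel | Distance (m) |
|---|---|
| (198,202) | 0.496 |
| (210,242) | 0.408 |
| (246,243) | 0.389 |
| (164,262) | 0.410 |

So socket_red is the one at (198,202), next to the black socket; in the crop it sits at (364,107). Triangulated tops come out at about 0.082 m and dock rims at about 0.010 m. Both agree with the text.

Blue was too dark for the scene mask, so I'll move above it and check it with the wrist camera.

```bash
python3 -m crank '[[0.7,-0.7,0.1,0,0,0.3,60],[1.4,-1.4,0.3,0,0,0.6,60],[2.1,-2,0.4,0,0,0.8,60],[2.8,-2.7,0.6,0,0,1,60],[3.5,-3.4,0.7,0,0,1.2,60],[4.2,-4,0.8,0,0,1.4,60],[4.9,-4.7,1,0,0,1.6,60],[5.6,-5.4,1.1,0,0,1.7,60],[6.3,-6.1,1.3,0,0,1.8,60],[7,-6.8,1.4,0,0,2,60],[7.6,-7.4,1.5,0,0,2.14,60],[8.1,-7.8,1.6,0,0,2.14,60]]' 40
cat > w.py <<'E'
import sys;from h import *
s=observe();r=R.from_quat(s["ee_rot"]).as_matrix();print(s["time"],np.round(s["eef_pos"],4),np.round(r[:,0],3),round(s["opening"],3),np.round(s["force"],1))
if len(sys.argv)>1:
    c=camera("wrist");cv2.imwrite(f"pics/{sys.argv[1]}.png",c["color"]);print(c["fx"],np.round(np.linalg.inv(c["camera_from_world"]),3).tolist())
E
python3 w.py w1
```

```text
time: 1.4
eef_pos: [0.4419, -0.0549, 0.1511]
ee_rot: [1.0, 0.001, -0.0, -0.0]
force: [-1.0, -0.6, 0.2]
opening: 0.0601
grasp_force: 0.0
1.4 [ 0.4419 -0.0549  0.1511] [ 1.     0.001 -0.   ] 0.06 [-1.  -0.6  0.2]
334.94028791357215 [[0.001, -0.949, -0.315, 0.522], [-1.0, -0.0, -0.002, -0.054], [0.002, 0.315, -0.949, 0.294], [0.0, 0.0, 0.0, 1.0]]
```

View pics/w1.png

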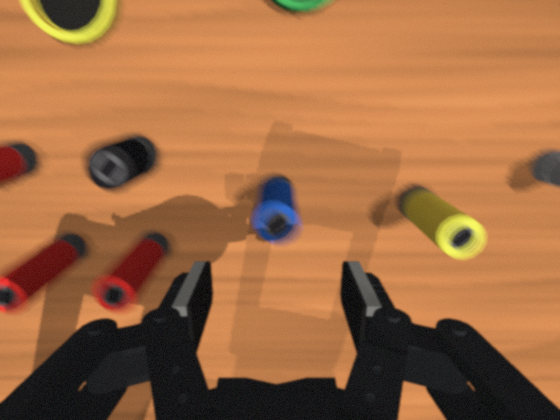

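The wrist view shows the blue socket's top hole at (277,224), centred between the fingers, and the yellow one's top at (462,238). I'll triangulate both against the top view.

```bash
python3 - <<'E'
from h import *
w=camera("wrist");t=camera("top")
for n,a,b in(("blue",(277,223),(304.7,217.3)),("yellow",(462,238),(364,224.6)),("lookalike",(115,293),(247.5,242.5))):
    p,e=tri(ray(w,*a),ray(t,*b));print(n,np.round(p,4),round(e,4),np.round(onz(w,*a,.085),4))
E
```

```text
blue [ 0.4405 -0.0553  0.0759] 0.0028 [ 0.4444 -0.0525  0.085 ]
yellow [ 0.4285 -0.1839  0.0737] 0.0005 [ 0.4338 -0.1774  0.085 ]
lookalike [0.3861 0.063  0.0814] 0.0032 [0.3905 0.0634 0.085 ]
```

Blue is at (0.441, -0.055) with its top at about 0.08 m, right under the tool. I'll descend, grip and lift.

```bash
python3 -m crank '[[0,0,0.6,0,0,0,60],[0,0,1.2,0,0,0,60],[0,0,1.8,0,0,0,60],[0,0,2.2,0,0,0,60],[0,0,2.28,0,0,0,60],[0,0,2.28,0,0,0,40],[0,0,2.28,0,0,0,24],[0,0,2.28,0,0,0,20],[0,0,2.28,0,0,0,20],[0,0,2.28,0,0,0,20],[0,0,2.28,0,0,0,20]]' 40 && python3 -m crank '[[0,0,-0.1,0,0,0,20],[0,0,-0.3,0,0,0,20],[0,0,-0.7,0,0,0,20],[0,0,-1.2,0,0,0,20],[0,0,-1.7,0,0,0,20],[0,0,-2.1,0,0,0,20],[0,0,-2.28,0,0,0,20],[0,0,-2.28,0,0,0,20]]'; python3 w.py w2
```

```text
time: 2.65
eef_pos: [0.4423, -0.058, 0.0384]
ee_rot: [1.0, 0.0, 0.001, 0.001]
force: [-0.1, -0.8, 7.4]
opening: 0.0291
grasp_force: 40.1
time: 3.45
eef_pos: [0.4422, -0.0577, 0.1526]
ee_rot: [1.0, 0.0, 0.002, 0.0]
force: [-1.0, -1.4, -2.8]
opening: 0.0292
grasp_force: 39.8
3.45 [ 0.4422 -0.0577  0.1526] [1.    0.    0.003] 0.029 [-1.  -1.4 -2.8]
334.94028791357215 [[-0.0, -0.95, -0.312, 0.522], [-1.0, 0.001, -0.002, -0.057], [0.003, 0.312, -0.95, 0.295], [0.0, 0.0, 0.0, 1.0]]
```

View pics/w2.png

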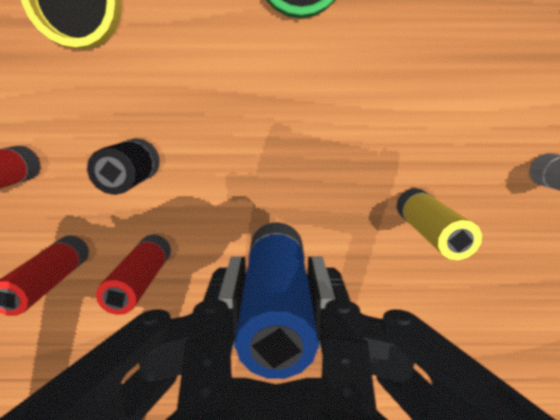

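Blue is held upright: its top is at (277,347) and its foot is visible at (277,230). Carrying it over the blue dock.

```bash
python3 -m crank '[[0.1,0.2,0,0,0,0,20],[0.4,0.6,0,0,0,0,20],[0.7,1.1,0,0,0,0,20],[1,1.7,0,0,0,0,20],[1.4,2.3,0,0,0,0,20],[1.8,2.9,0,0,0,0,20],[2.2,3.6,0,0,0,0,20],[2.5,4.2,0,0,0,0,20],[2.8,4.7,0,0,0,0,20],[3,5,0,0,0,0,20],[3.1,5.15,0,0,0,0,20],[3.1,5.15,0,0,0,0,20]]'; python3 w.py
```

```text
time: 4.7
eef_pos: [0.5963, -0.3163, 0.1493]
ee_rot: [1.0, -0.001, -0.001, -0.001]
force: [-0.1, -0.3, -1.8]
opening: 0.0291
grasp_force: 40.0
4.7 [ 0.5963 -0.3163  0.1493] [ 1.    -0.001 -0.002] 0.029 [-0.1 -0.3 -1.8]
```

```bash
python3 -m crank '[[0,0,0.3,0,0,0,20],[0,0,0.8,0,0,0,20],[0,0,1.3,0,0,0,20],[0,0,1.7,0,0,0,20],[0,0,1.95,0,0,0,20],[0,0,2.05,0,0,0,20],[0,0,2.1,0,0,0,20],[0,0,2.1,0,0,0,20],[0,0,2.1,0,0,0,20]]'; python3 w.py w3
```

```text
time: 5.6
eef_pos: [0.5973, -0.3155, 0.0475]
ee_rot: [1.0, 0.0, 0.001, 0.001]
force: [-0.4, -0.4, -2.9]
opening: 0.0293
grasp_force: 40.0
5.6 [ 0.5973 -0.3155  0.0475] [1.    0.    0.002] 0.029 [-0.4 -0.4 -2.9]
334.94028791357215 [[-0.0, -0.95, -0.313, 0.677], [-1.0, 0.001, -0.003, -0.315], [0.003, 0.313, -0.95, 0.19], [0.0, 0.0, 0.0, 1.0]]
```

View pics/w3.png

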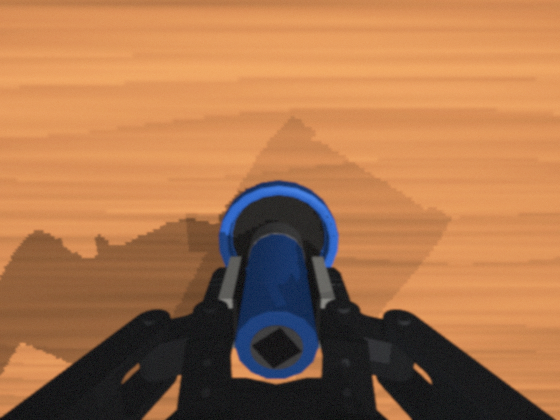

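Blue is centred in the blue dock ring at (278,235), with its foot about 3 mm above the floor. I'll lower to contact and release.

```bash
python3 -m crank '[[0,0,0.04,0,0,0,20],[0,0,0.07,0,0,0,20],[0,0,0.07,0,0,0,20],[0,0,0.07,0,0,0,20]]'; python3 -m crank '[[0,0,0,0,0,0,30],[0,0,0,0,0,0,40],[0,0,0,0,0,0,50],[0,0,0,0,0,0,60],[0,0,0,0,0,0,60],[0,0,0,0,0,0,60],[0,0,-0.2,0,0,0,60],[0,0,-0.6,0,0,0,60],[0,0,-1.2,0,0,0,60],[0,0,-1.8,0,0,0,60],[0,0,-2.2,0,0,0,60],[0,0,-2.2,0,0,0,60]]'; python3 w.py w4
```

```text
time: 6.05
eef_pos: [0.5968, -0.3154, 0.0435]
ee_rot: [1.0, -0.0, 0.0, 0.0]
force: [0.4, -0.5, 1.3]
opening: 0.0291
grasp_force: 40.2
time: 7.25
eef_pos: [0.5989, -0.3165, 0.1577]
ee_rot: [1.0, 0.0, 0.004, 0.002]
force: [0.9, -0.7, 0.5]
opening: 0.0598
grasp_force: 0.0
7.25 [ 0.5989 -0.3165  0.1577] [1.    0.    0.007] 0.06 [ 0.9 -0.7  0.5]
334.94028791357215 [[-0.0, -0.951, -0.308, 0.678], [-1.0, 0.002, -0.006, -0.315], [0.007, 0.308, -0.951, 0.301], [0.0, 0.0, 0.0, 1.0]]
```

View pics/w4.png

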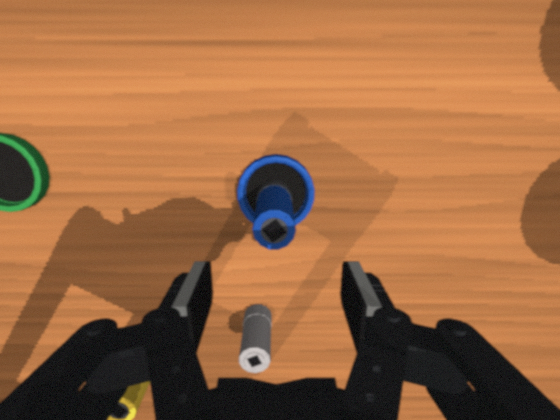

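Blue stands centred in its dock, top at (275,230). Next is yellow at (0.427, -0.180).

```bash
python3 -m crank '[[-0.4,-0.3,0,0,0,0,60],[-0.9,-0.7,0,0,0,0,60],[-1.5,-1.2,0,0,0,0,60],[-2.1,-1.7,0,0,0,0,60],[-2.7,-2.2,0,0,0,0,60],[-3.1,-2.5,0,0,0,0,60],[-3.4,-2.71,0,0,0,0,60],[-3.4,-2.71,0,0,0,0,60],[-3.4,-2.71,0,0,0,0,60]]'; python3 w.py; python3 - <<'E'
from h import *
w=camera("wrist");m=mask(w["color"],"yellow");n,l,s,c=cv2.connectedComponentsWithStats(m)
for i in range(1,n):
    if s[i][4]>150:
        cc,hh=cv2.findContours((l==i).astype(np.uint8),cv2.RETR_CCOMP,2)
        ins=[k for k,q in zip(cc,hh[0]) if q[3]>=0]
        if ins:
            u,v=max(ins,key=cv2.contourArea).reshape(-1,2).mean(0);print(u,v,s[i],np.round(onz(w,u,v,.085),4))
E
```

```text
time: 8.2
eef_pos: [0.4267, -0.1797, 0.1525]
ee_rot: [1.0, 0.0, 0.0, 0.0]
force: [1.0, -0.9, -0.5]
opening: 0.0602
grasp_force: 0.0
8.2 [ 0.4267 -0.1797  0.1525] [1. 0. 0.] 0.06 [ 1.  -0.9 -0.5]
282.52941176470586 218.1764705882353 [ 260  175   45   63 1616] [ 0.4289 -0.1837  0.085 ]
```

```bash
python3 -m crank '[[0,0.03,0.6,0,0,0,60],[0,0.03,1.2,0,0,0,60],[0,0.03,1.8,0,0,0,60],[0,0.03,2.2,0,0,0,60],[0,0.03,2.28,0,0,0,60],[0,0.03,2.28,0,0,0,40],[0,0.03,2.28,0,0,0,24],[0,0.03,2.28,0,0,0,20],[0,0.03,2.28,0,0,0,20],[0,0.03,2.28,0,0,0,20],[0,0.03,2.28,0,0,0,20]]' 40 && python3 -m crank '[[0,0,-0.1,0,0,0,20],[0,0,-0.3,0,0,0,20],[0,0,-0.7,0,0,0,20],[0,0,-1.2,0,0,0,20],[0,0,-1.7,0,0,0,20],[0,0,-2.1,0,0,0,20],[0,0,-2.28,0,0,0,20],[0,0,-2.28,0,0,0,20],[0,0,-2.28,0,0,0,20]]'; python3 w.py w5
```

```text
time: 9.35
eef_pos: [0.427, -0.1813, 0.0395]
ee_rot: [1.0, 0.0, 0.001, 0.0]
force: [-0.3, 0.1, 2.7]
opening: 0.0291
grasp_force: 39.7
time: 10.25
eef_pos: [0.4259, -0.1808, 0.1524]
ee_rot: [1.0, 0.0, -0.0, -0.0]
force: [0.5, 0.2, -2.5]
opening: 0.0292
grasp_force: 39.6
10.25 [ 0.4259 -0.1808  0.1524] [ 1.     0.    -0.001] 0.029 [ 0.5  0.2 -2.5]
334.94028791357215 [[-0.0, -0.949, -0.315, 0.506], [-1.0, 0.001, -0.001, -0.18], [0.002, 0.315, -0.949, 0.295], [0.0, 0.0, 0.0, 1.0]]
```

View pics/w5.png

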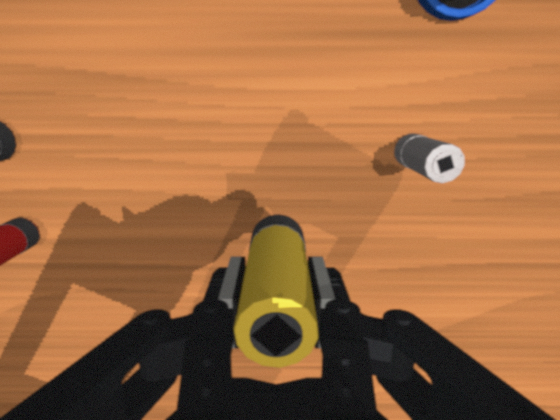

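Yellow is held upright, top at (277,333). Carrying it to the yellow dock.

```bash
python3 -m crank '[[0.1,-0.2,0,0,0,0,20],[0.4,-0.6,0,0,0,0,20],[0.7,-1.2,0,0,0,0,20],[1.1,-1.8,0,0,0,0,20],[1.5,-2.5,0,0,0,0,20],[1.9,-3.2,0,0,0,0,20],[2.3,-3.9,0,0,0,0,20],[2.7,-4.5,0,0,0,0,20],[3.1,-5.1,0,0,0,0,20],[3.3,-5.45,0,0,0,0,20],[3.36,-5.56,0,0,0,0,20],[3.36,-5.56,0,0,0,0,20]]'; python3 -m crank '[[0,0,0,0,0,0,20],[0,0,0.3,0,0,0,20],[0,0,0.8,0,0,0,20],[0,0,1.3,0,0,0,20],[0,0,1.7,0,0,0,20],[0,0,1.95,0,0,0,20],[0,0,2.05,0,0,0,20],[0,0,2.1,0,0,0,20],[0,0,2.1,0,0,0,20],[0,0,2.1,0,0,0,20]]'; python3 w.py w6
```

```text
time: 11.5
eef_pos: [0.5938, 0.0974, 0.1518]
ee_rot: [1.0, 0.001, -0.001, 0.0]
force: [-0.1, -0.1, -2.2]
opening: 0.0293
grasp_force: 39.9
time: 12.5
eef_pos: [0.5953, 0.0969, 0.0488]
ee_rot: [1.0, -0.0, 0.001, -0.0]
force: [0.2, 0.0, -1.7]
opening: 0.029
grasp_force: 39.9
12.5 [0.5953 0.0969 0.0488] [ 1.    -0.     0.002] 0.029 [ 0.2  0.  -1.7]
334.94028791357215 [[-0.001, -0.95, -0.313, 0.675], [-1.0, 0.001, -0.002, 0.098], [0.002, 0.313, -0.95, 0.191], [0.0, 0.0, 0.0, 1.0]]
```

View pics/w6.png

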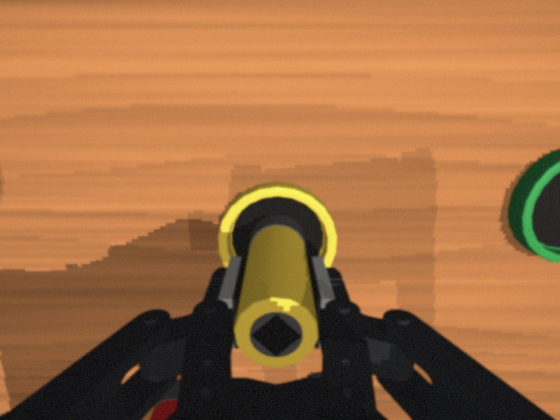

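Yellow is centred in the yellow ring at (278,235). Lowering 4 mm, releasing and rising.

```bash
python3 -m crank '[[0,0,0.04,0,0,0,20],[0,0,0.08,0,0,0,20],[0,0,0.08,0,0,0,20],[0,0,0.08,0,0,0,20]]'; python3 -m crank '[[0,0,0,0,0,0,30],[0,0,0,0,0,0,40],[0,0,0,0,0,0,50],[0,0,0,0,0,0,60],[0,0,0,0,0,0,60],[0,0,0,0,0,0,60],[0,0,-0.2,0,0,0,60],[0,0,-0.6,0,0,0,60],[0,0,-1.2,0,0,0,60],[0,0,-1.8,0,0,0,60],[0,0,-2.15,0,0,0,60],[0,0,-2.15,0,0,0,60]]'; python3 w.py
```

```text
time: 12.95
eef_pos: [0.5949, 0.097, 0.0445]
ee_rot: [1.0, 0.0, 0.001, -0.0]
force: [-0.5, -0.4, 4.0]
opening: 0.029
grasp_force: 40.1
time: 14.15
eef_pos: [0.5969, 0.0972, 0.1553]
ee_rot: [1.0, 0.0, 0.004, -0.0]
force: [0.2, -0.6, -1.1]
opening: 0.0599
grasp_force: 0.0
14.15 [0.5969 0.0972 0.1553] [1.    0.    0.007] 0.06 [ 0.2 -0.6 -1.1]
```

```bash
python3 -m crank '[[-0.4,-0.2,0,0,0,0,60],[-0.9,-0.5,0,0,0,0,60],[-1.5,-0.8,0,0,0,0,60],[-2,-1.1,0,0,0,0,60],[-2.4,-1.3,0,0,0,0,60],[-2.56,-1.4,0,0,0,0,60],[-2.56,-1.4,0,0,0,0,60],[-2.56,-1.4,0,0,0,0,60]]'; python3 w.py w7
```

```text
time: 14.95
eef_pos: [0.4675, 0.1668, 0.1513]
ee_rot: [1.0, 0.0, 0.001, 0.0]
force: [-0.3, 0.3, -0.6]
opening: 0.0604
grasp_force: 0.0
14.95 [0.4675 0.1668 0.1513] [1.    0.    0.001] 0.06 [-0.3  0.3 -0.6]
334.94028791357215 [[-0.0, -0.95, -0.314, 0.547], [-1.0, 0.001, -0.002, 0.168], [0.002, 0.314, -0.95, 0.294], [0.0, 0.0, 0.0, 1.0]]
```

View pics/w7.png

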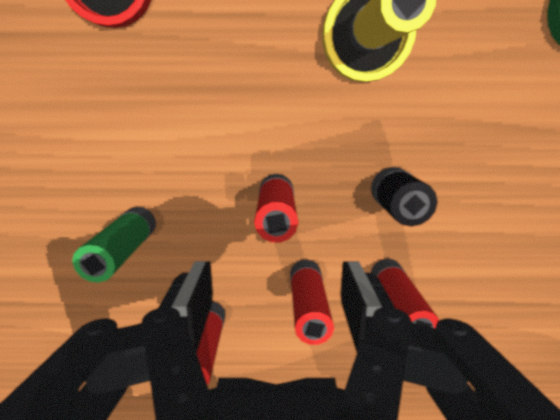

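Yellow stands in its dock at (370,35). The red target's top is at (276,222), centred between the fingers, with black clear of them at (413,203). Gripping it.

```bash
python3 -m crank '[[0,0,0.6,0,0,0,60],[0,0,1.2,0,0,0,60],[0,0,1.8,0,0,0,60],[0,0,2.2,0,0,0,60],[0,0,2.26,0,0,0,60],[0,0,2.26,0,0,0,40],[0,0,2.26,0,0,0,24],[0,0,2.26,0,0,0,20],[0,0,2.26,0,0,0,20],[0,0,2.26,0,0,0,20],[0,0,2.26,0,0,0,20]]' 40 && python3 -m crank '[[0,0,-0.1,0,0,0,20],[0,0,-0.3,0,0,0,20],[0,0,-0.7,0,0,0,20],[0,0,-1.2,0,0,0,20],[0,0,-1.7,0,0,0,20],[0,0,-2.1,0,0,0,20],[0,0,-2.26,0,0,0,20],[0,0,-2.26,0,0,0,20],[0,0,-2.26,0,0,0,20]]'; python3 w.py
```

```text
time: 16.1
eef_pos: [0.4675, 0.1671, 0.0393]
ee_rot: [1.0, 0.0, 0.001, -0.0]
force: [0.6, -1.5, 6.6]
opening: 0.029
grasp_force: 39.8
time: 17.0
eef_pos: [0.4657, 0.1667, 0.1507]
ee_rot: [1.0, 0.0, -0.001, 0.0]
force: [0.3, -0.2, -2.9]
opening: 0.0288
grasp_force: 39.7
17.0 [0.4657 0.1667 0.1507] [ 1.     0.    -0.001] 0.029 [ 0.3 -0.2 -2.9]
```

```bash
python3 -m crank '[[0.2,-0.1,0,0,0,0,20],[0.5,-0.4,0,0,0,0,20],[0.9,-0.7,0,0,0,0,20],[1.4,-1.1,0,0,0,0,20],[1.9,-1.4,0,0,0,0,20],[2.4,-1.8,0,0,0,0,20],[2.8,-2.1,0,0,0,0,20],[3.1,-2.4,0,0,0,0,20],[3.3,-2.5,0,0,0,0,20],[3.33,-2.53,0,0,0,0,20],[3.33,-2.53,0,0,0,0,20]]'; python3 -m crank '[[0,0,0,0,0,0,20],[0,0,0.3,0,0,0,20],[0,0,0.8,0,0,0,20],[0,0,1.3,0,0,0,20],[0,0,1.7,0,0,0,20],[0,0,1.95,0,0,0,20],[0,0,2.05,0,0,0,20],[0,0,2.08,0,0,0,20],[0,0,2.08,0,0,0,20],[0,0,2.08,0,0,0,20]]'; python3 w.py w8
```

```text
time: 18.1
eef_pos: [0.6324, 0.293, 0.1501]
ee_rot: [1.0, -0.0, -0.001, 0.001]
force: [0.3, 0.0, -1.3]
opening: 0.029
grasp_force: 39.8
time: 19.1
eef_pos: [0.6339, 0.2938, 0.0485]
ee_rot: [1.0, 0.0, 0.001, -0.0]
force: [-0.3, 0.5, -2.0]
opening: 0.0294
grasp_force: 39.8
19.1 [0.6339 0.2938 0.0485] [1.    0.    0.002] 0.029 [-0.3  0.5 -2. ]
334.94028791357215 [[-0.0, -0.95, -0.313, 0.714], [-1.0, 0.001, -0.001, 0.294], [0.001, 0.313, -0.95, 0.191], [0.0, 0.0, 0.0, 1.0]]
```

View pics/w8.png

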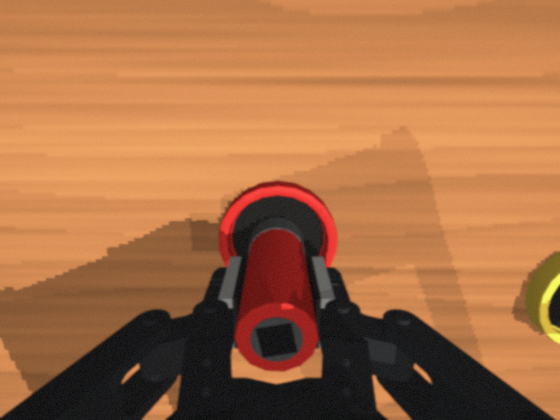

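Red is centred in its dock ring at (278,235). I'll release it and go on to above green at (0.437, 0.2925).

```bash
python3 -m crank '[[0,0,0.04,0,0,0,20],[0,0,0.08,0,0,0,20],[0,0,0.08,0,0,0,20],[0,0,0.08,0,0,0,20]]'; python3 -m crank '[[0,0,0,0,0,0,30],[0,0,0,0,0,0,40],[0,0,0,0,0,0,50],[0,0,0,0,0,0,60],[0,0,0,0,0,0,60],[0,0,0,0,0,0,60],[0,0,-0.2,0,0,0,60],[0,0,-0.6,0,0,0,60],[0,0,-1.2,0,0,0,60],[0,0,-1.8,0,0,0,60],[0,0,-2.15,0,0,0,60],[0,0,-2.15,0,0,0,60]]';python3 -m crank '[[-0.3,0,0,0,0,0,60],[-0.8,0,0,0,0,0,60],[-1.4,0,0,0,0,0,60],[-2,0,0,0,0,0,60],[-2.6,0,0,0,0,0,60],[-3.2,0,0,0,0,0,60],[-3.7,0,0,0,0,0,60],[-3.93,0.02,0,0,0,0,60],[-3.93,0.02,0,0,0,0,60],[-3.93,0.02,0,0,0,0,60]]'; python3 w.py w9
```

```text
time: 19.55
eef_pos: [0.6335, 0.2936, 0.0443]
ee_rot: [1.0, 0.0, 0.001, -0.0]
force: [-0.7, -0.6, 5.0]
opening: 0.0291
grasp_force: 40.0
time: 20.75
eef_pos: [0.6354, 0.2944, 0.1555]
ee_rot: [1.0, 0.0, 0.004, -0.001]
force: [0.1, 0.1, -0.5]
opening: 0.06
grasp_force: 0.0
time: 21.75
eef_pos: [0.4376, 0.2927, 0.1508]
ee_rot: [1.0, 0.0, 0.001, -0.0]
force: [-0.2, 0.5, 0.9]
opening: 0.0598
grasp_force: 0.0
21.75 [0.4376 0.2927 0.1508] [1.    0.    0.001] 0.06 [-0.2  0.5  0.9]
334.94028791357215 [[-0.0, -0.95, -0.313, 0.518], [-1.0, 0.001, -0.002, 0.293], [0.002, 0.313, -0.95, 0.293], [0.0, 0.0, 0.0, 1.0]]
```

View pics/w9.png

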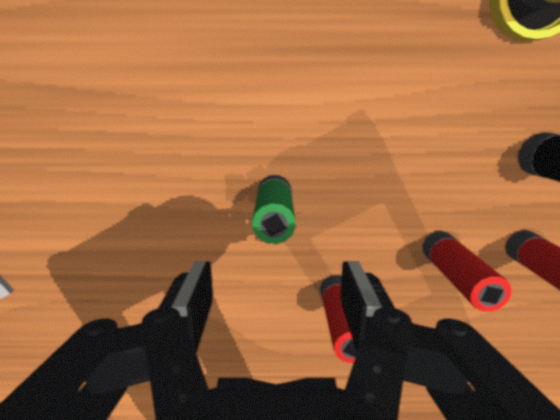

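Green's top is at (274,224), centred, and the nearest lookalike is about 100 mm away. Gripping and lifting.

```bash
python3 -m crank '[[0,0,0.6,0,0,0,60],[0,0,1.2,0,0,0,60],[0,0,1.8,0,0,0,60],[0,0,2.2,0,0,0,60],[0,0,2.26,0,0,0,60],[0,0,2.26,0,0,0,40],[0,0,2.26,0,0,0,24],[0,0,2.26,0,0,0,20],[0,0,2.26,0,0,0,20],[0,0,2.26,0,0,0,20],[0,0,2.26,0,0,0,20]]' 40 && python3 -m crank '[[0,0,-0.1,0,0,0,20],[0,0,-0.3,0,0,0,20],[0,0,-0.7,0,0,0,20],[0,0,-1.2,0,0,0,20],[0,0,-1.7,0,0,0,20],[0,0,-2.1,0,0,0,20],[0,0,-2.4,0,0,0,20],[0,0,-2.46,0,0,0,20],[0,0,-2.46,0,0,0,20],[0,0,-2.46,0,0,0,20]]'; python3 w.py
```

```text
time: 22.9
eef_pos: [0.4373, 0.2928, 0.0388]
ee_rot: [1.0, 0.0, 0.001, -0.001]
force: [0.4, -0.4, 4.0]
opening: 0.0292
grasp_force: 39.9
time: 23.9
eef_pos: [0.4357, 0.292, 0.1601]
ee_rot: [1.0, -0.0, -0.001, 0.0]
force: [0.4, 0.3, -2.5]
opening: 0.0295
grasp_force: 39.6
23.9 [0.4357 0.292  0.1601] [ 1.    -0.    -0.002] 0.029 [ 0.4  0.3 -2.5]
```

```bash
python3 -m crank '[[0.1,0.2,0,0,0,0,20],[0.3,0.6,0,0,0,0,20],[0.6,1.2,0,0,0,0,20],[0.9,1.9,0,0,0,0,20],[1.3,2.7,0,0,0,0,20],[1.7,3.5,0,0,0,0,20],[2.1,4.3,0,0,0,0,20],[2.5,5.1,0,0,0,0,20],[2.9,5.9,0,0,0,0,20],[3.2,6.6,0,0,0,0,20],[3.45,7.1,0,0,0,0,20],[3.56,7.34,0,0,0,0,20]]'; python3 -m crank '[[0,0,0,0,0,0,20],[0,0,0,0,0,0,20],[0,0,0.3,0,0,0,20],[0,0,0.8,0,0,0,20],[0,0,1.3,0,0,0,20],[0,0,1.8,0,0,0,20],[0,0,2.1,0,0,0,20],[0,0,2.2,0,0,0,20],[0,0,2.26,0,0,0,20],[0,0,2.26,0,0,0,20],[0,0,2.26,0,0,0,20]]'; python3 w.py w10
```

```text
time: 25.1
eef_pos: [0.6151, -0.0781, 0.1595]
ee_rot: [1.0, -0.001, -0.001, 0.0]
force: [-0.1, 0.5, -1.3]
opening: 0.0293
grasp_force: 39.8
time: 26.2
eef_pos: [0.6152, -0.0743, 0.0489]
ee_rot: [1.0, 0.0, 0.001, 0.0]
force: [-0.4, -0.6, -1.3]
opening: 0.0291
grasp_force: 39.8
26.2 [ 0.6152 -0.0743  0.0489] [1.    0.001 0.002] 0.029 [-0.4 -0.6 -1.3]
334.94028791357215 [[0.0, -0.95, -0.313, 0.695], [-1.0, 0.001, -0.002, -0.074], [0.002, 0.313, -0.95, 0.192], [0.0, 0.0, 0.0, 1.0]]
```

View pics/w10.png

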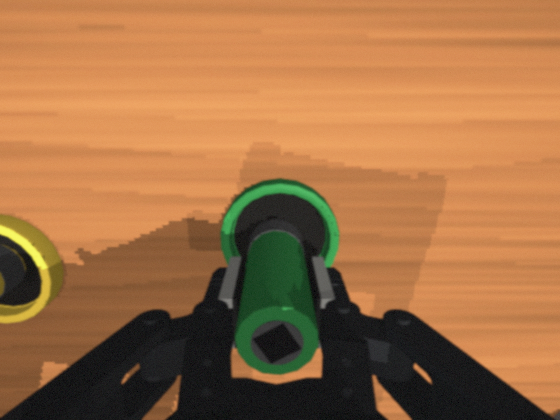

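Green is centred in the green ring at (280,235). Lowering, releasing and backing off for a final look.

```bash
python3 -m crank '[[0,0,0.04,0,0,0,20],[0,0,0.09,0,0,0,20],[0,0,0.09,0,0,0,20],[0,0,0.09,0,0,0,20]]'; python3 -m crank '[[0,0,0,0,0,0,30],[0,0,0,0,0,0,40],[0,0,0,0,0,0,50],[0,0,0,0,0,0,60],[0,0,0,0,0,0,60],[0,0,0,0,0,0,60],[0,0,-0.2,0,0,0,60],[0,0,-0.6,0,0,0,60],[0,0,-1.2,0,0,0,60],[0,0,-1.8,0,0,0,60],[0,0,-2.4,0,0,0,60],[0,0,-3,0,0,0,60]]';python3 -m crank '[[-0.4,0,0,0,0,0,60],[-1,0,0,0,0,0,60],[-1.6,0,0,0,0,0,60],[-2.2,0,0,0,0,0,60],[-2.8,0,0,0,0,0,60],[-3.2,0,0,0,0,0,60],[-3.4,0,0,0,0,0,60],[-3.4,0,0,0,0,0,60]]'; python3 - <<'E'
from h import *
c=camera("scene");cv2.imwrite("pics/end.png",c["color"])
E
```

```text
time: 26.65
eef_pos: [0.615, -0.0748, 0.0438]
ee_rot: [1.0, -0.0, 0.001, 0.0]
force: [0.5, 0.8, 2.3]
opening: 0.0291
grasp_force: 40.0
time: 27.85
eef_pos: [0.6144, -0.0746, 0.1954]
ee_rot: [1.0, 0.0, 0.0, 0.0]
force: [1.1, -0.3, -0.5]
opening: 0.0599
grasp_force: 0.0
time: 28.65
eef_pos: [0.4435, -0.0745, 0.194]
ee_rot: [1.0, -0.0, 0.0, 0.0]
force: [0.7, 0.2, 0.6]
opening: 0.0597
grasp_force: 0.0
```

View pics/end.png

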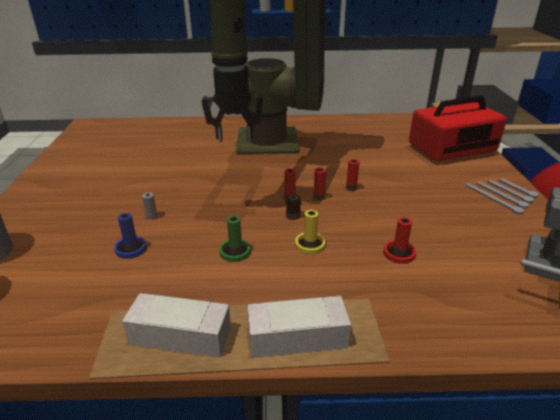

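The final view shows every coloured socket upright in its own dock: blue (130,235), green (235,238), yellow (311,232) and red (402,240). Black (293,207), chrome (150,205) and the three lookalikes still stand where they were. Handing in.

```bash
python3 -c "
from bench import sign_off
print(sign_off())"
```

```text
the job is handed in; nothing more can be done
None
```

The four coloured sockets stand upright in the docks of their own colours, the black, bare-metal and lookalike red sockets were left standing where they were, and the job was handed in at about 29 s.

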